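# Load a sensor module into a sprung test nest

### The job

Load the loose stepped aluminium module into the sloping test nest, whose pocket block is locked somewhere along its cross slide: slip its thin nose under the lip of the sprung shoe, push the shoe back, and bring the other end down in front of the fixed stop, so that the module lies fully home: flat on the pocket floor, square between the guides, and held against the stop by the spring. Then let go of it, and leave the cork ring, the hex key and the blue screwdriver where they are.

Things in the scene. Friction and masses are not known exactly. Their poses are not given: they have to be found in the camera images.
- module: Loose bare-aluminium module, 92 x 46 x 22 mm (x, y, z), 0.14 to 0.28 kg, lying on the table the right way up. Origin: centre of the underside. Stepped: from x = -46 to -32 mm it is only 10 mm high (the nose, four small brass pads on top); from x = -32 to +46 mm it is 22 mm high. Grip it across its 46 mm width.
- cradle: Sloping bed of the test nest, tilted 25 deg, fixed; 120 mm along x, 100 mm wide. On it an aluminium pocket block is locked on a cross slide, anywhere up to 12 mm to either side: that shift along the bed's y is not measured. Origin: in the pocket floor's plane, 75 mm above the table, where the module's origin is when home and unshifted; x up the slope, away from the shoe, z the floor's normal.
- nest: Stand of the nest, on the table under the cradle. In cradle axes, y from the pocket's middle: pocket block x -84..60, y +-31.5, 10 mm thick below the floor. Stop: face x = 46, 8 mm high, then 45 deg lead-in to 14 mm. Four guides 11 mm high, x -44..-28 and 32..46, inner faces y = +-24.5 (top 2 mm a 45 deg lead-in), outer +-31.5; gaps between for fingers.
- shoe (a joint): Sprung shoe at the pocket's lower end: travel along the cradle's -x (m), 0 at rest, 0.010 fully back, about 0.004 with the module home; spring 4 N to 12 N. Face at cradle x = -42 mm at rest, 30 mm wide; 19.5 mm high, its top lip reaching 6 mm over the pocket, lip underside 15.5 mm above the floor. Behind it a housing, x -84..-74 mm, 20 mm high.
- module_nose (a point): Middle of the lower edge of the module's nose end (module x = -46 mm, z = 0).
- module_tail (a point): Middle of the lower edge of the module's thick end (module x = +46 mm, z = 0).
- cork_ring: Bystander: cork ring, 74 mm across, 30 mm high; origin at the centre of its underside.
- hex_key: Bystander: bare-metal L-shaped hex key, 47 x 120 x 8 mm; origin at the centre of its underside.
- screwdriver: Bystander: screwdriver with blue handle, 155 mm long along its y; origin at the centre of its underside.
Not all that is in view belongs to the job. Of the things that look like the module, the smaller one is meant. Of the things that look like the nest, the larger one is meant.

How it is judged:
At the end, for the whole second after the job is handed in: Module home in the nest, nose at the shoe: both ends of its underside within 1.5 mm of the pocket floor, 2 mm of their place along the slope and 14.5 mm of the bed's middle across it, parallel to the floor within 2 deg, square within 3.4 deg, the shoe held 2 to 6 mm back by it; at rest and released (x of module_nose in the frame of cradle between -0.048 and -0.044 m and y of module_nose in the frame of cradle between -0.0145 and 0.0145 m and z of module_nose in the frame of cradle between -0.0015 and 0.0015 m and x of module_tail in the frame of cradle between 0.044 and 0.048 m and y of module_tail in the frame of cradle between -0.0145 and 0.0145 m and z of module_tail in the frame of cradle between -0.0015 and 0.0015 m and angle between the z axis of module and the z axis of cradle, either way round below 0.035 rad and angle between the x axis of module and the x axis of cradle, either way round below 0.06 rad and value of joint shoe between 0.002 and 0.006 m and linear speed of module below 0.01 m/s and angular speed of module below 0.1 rad/s); the robot touches nothing.
It fails at once if the ring is moved more than 20 mm (distance of cork_ring from where it was at the start of the episode above 0.02 m).
It fails at once if the hex key is moved more than 20 mm (distance of hex_key from where it was at the start of the episode above 0.02 m).
It fails at once if the screwdriver is moved more than 20 mm (distance of screwdriver from where it was at the start of the episode above 0.02 m).
It also fails if it takes over 72 s, if anything falls off the work surface, if the arm or the gripper's body presses on something with over 40 N, if the wrist force passes 120 N, or if a joint passes its speed limit or range.

### The arm

A 6-joint arm with a two-finger parallel gripper is mounted at the origin on a cart in front of the work surface, level with it; the furniture and walls round the work are solid. World frame = base frame: x ahead of the robot, y to its left, z up, the work surface at z = 0. Lengths are in m, angles in rad, forces in N, time in s.
With the tool pointing down it reaches from about 0.3 to 0.775 m from the base axis. Payload 14.6 kg.
Tool frame: the origin (TCP) lies midway between the tips of the shut fingers; the grasp point (between the pads) lies 19 mm behind it (tcp_to_grasp is the distance from the TCP to the grasp point, in m); z points along the fingers, y is the line along which they close (so a half turn about z gives the same grasp; the last joint's range is limited). The gripper opens to 94 mm and grips with 3 to 60 N. Pads are 16 mm wide; open, the fingers measure 119 mm over their backs; the gripper's body (75 mm by 177 mm) begins 78 mm behind the grasp point.
Start: joints at [1.283, 0.3, 1.521, -0, 1.321, -0.067], TCP at [0.12, 0.537, 0.205] pointing down, gripper open.
Joint ranges: [-3.03, 3.03], [-0.79, 2.21], [0.23, 2.52], [-1.04, 4.18], [0, 3.07], [-2.55, 2.55]. Speed limits (rad/s): [2.22, 2.22, 2.57, 3.14, 3.14, 3.14].

### API

Orientations are given as [roll, pitch, yaw] about the fixed x, y, z axes, in that order (R = Rz(yaw) Ry(pitch) Rx(roll)).
In Python, from station import * gives the robot as it stands.
- The arm moves only by the tool send_rows, never from a script. Its argument "motion" is a list of rows, each a list of 3 entries, a list of its own where there are three numbers: the shift along the tool's x, y, z in units of 0.03 m (1.0 is 0.03 m), then the turn, a rotation vector about the tool's x, y, z in units of 0.12 rad (1.0 is 0.12 rad), then the opening, from -1 (shut) to 1 (fully open). In form: [[[x, y, z], [rx, ry, rz], grip], ...]. A call has 1 to 12 rows; each row shifts and turns the commanded pose from where the row before left it, along the tool's axes as they then stand; what a row does not reach is not made up. A row lasts 1/10 s, in which the tool goes at most 50 mm and 8.59 degrees, less where a joint would pass 70% of its speed; a pose out of reach is approached as far as the arm can. A call with a number of a shift or a turn outside -1 to 1 is refused whole. A call with a gripper value outside its range is refused whole. The fingers move at their own pace and stop on an object; "squeeze" is the grip in N (left out, the last holds). Time passes only in rows, so rows that do not move let the fingers close. It gives the time, the measured TCP pose, the force, the opening and the grip force at its end, in the units of the state.
- get_obs(): the state, without advancing time (a new reading comes with each control period).
- camera(name): name is "scene" or "top" or "wrist"; returns a dict with "pixels" (480x640x3 uint8, red, green, blue), "depth" (480x640 float32, m along the optical axis (not along the pixel's ray), 0 where there is no reading), "fx", "fy", "cx", "cy" (pixels), "dist" ([k1, k2, p1, p2, k3] as OpenCV has them; the pictures are not rectified), "rvec" (rotation vector, rad) and "tvec" (3), from world to camera coordinates, as OpenCV has them. Camera axes: x right, y down, z forward; pixel columns grow to the right and rows downward; lengths in m; the calibration is good to about 2 mm. A picture is of the moment at which its call begins.
- hand_in(): hands the job in; it is judged then, once.
The state is a dict: "time_s": time; "qpos": joint angles; "joint_vel": joint speeds; "tau": joint torques, N m; "ee_pos": TCP position; "eef_rot": TCP orientation; "force": force on the tool from outside, world axes, zero at the start; "moment": the same for the moment, N m; "grip_width": finger opening in m; "grip_force": force on a finger pad.
Only numpy, scipy, OpenCV 4.12 (cv2) and the standard library are available. Lean on these libraries where they do the work, as an engineer would, in place of code of your own. Each camera call takes 0.05 s, during which the arm holds its last target. There are 200 camera calls.

## Working session

There is one attempt and no reset: what is moved stays moved. The work goes in short steps, Python scripts to look and compute and a tool call to move; the robot and the scene stay as the last step left them, time stands still between calls to the robot, and variables do not carry over. Pictures are saved under pics/ and viewed, at most 10 in all, crops included, and the job is handed in when it is done.

Besides the shell and the picture viewer there is one more tool, called after "Emit:" by a JSON object that holds its "op" and its "data". send_rows: Moves the arm, as the interface text tells. Its arguments: {"type":"object","properties":{"motion":{"type":"array"},"squeeze":{"type":"number"}},"required":["motion"]}

```bash
mkdir -p pics; cat > h.py <<'E'
import numpy as np, cv2, pickle
from scipy.spatial.transform import Rotation as R
def grab(name,tag):
    from station import camera
    c=camera(name); pickle.dump(c,open(f'{tag}.pkl','wb')); cv2.imwrite(f'pics/{tag}.png',c['pixels'][:,:,::-1]); return c
def load(tag): return pickle.load(open(f'{tag}.pkl','rb'))
def K(c): return np.array([[c['fx'],0,c['cx']],[0,c['fy'],c['cy']],[0,0,1.]])
def rays(c,uv):
    p=cv2.undistortPoints(np.array(uv,float).reshape(-1,1,2),K(c),np.array(c['dist'])).reshape(-1,2)
    Rm=cv2.Rodrigues(np.array(c['rvec'],float))[0]; t=np.array(c['tvec'],float).ravel()
    return -Rm.T@t, np.c_[p,np.ones(len(p))]@Rm
def onplane(c,uv,z):
    o,d=rays(c,uv); return o+d*((z-o[2])/d[:,2])[:,None]
def pts(c,uv):  # from depth
    o,d=rays(c,uv); uv=np.array(uv,int).reshape(-1,2); return o+d*c['depth'][uv[:,1],uv[:,0]][:,None]
def proj(c,X): return cv2.projectPoints(np.array(X,float).reshape(-1,3),np.array(c['rvec'],float),np.array(c['tvec'],float),K(c),np.array(c['dist']))[0].reshape(-1,2)
def cloud(c):
    v,u=np.mgrid[:480,:640]; uv=np.c_[u.ravel(),v.ravel()]; return pts(c,uv).reshape(480,640,3)
E
python3 - <<'E'
from h import *
from station import *
print(get_obs())
for n in('scene','top','wrist'):
    c=grab(n,n+'0'); o,d=rays(c,[[320,240]]); print(n,o,d,c['fx'])
E
```

```text
{'time_s': 0.0, 'qpos': array([ 1.28340604e+00,  3.00481254e-01,  1.52161475e+00, -1.80320550e-05,
        1.32070278e+00, -6.66162662e-02]), 'joint_vel': array([-0.00105858,  0.00064918,  0.0019849 ,  0.00046621, -0.00065671,
        0.00015032]), 'tau': array([-2.73032223e-03, -5.31816101e+01, -3.52727115e+01,  7.07295584e-02,
        2.43866391e-02, -7.31057071e-05]), 'ee_pos': array([0.12037879, 0.53637916, 0.20486652]), 'eef_rot': array([-3.14038804e+00, -6.28613377e-05,  2.92082306e+00]), 'force': array([-0.17602726, -1.53294317, -0.33908397]), 'moment': array([0.02634749, 0.03922815, 0.02063943]), 'grip_force': 0.0, 'grip_width': 0.09420300938305061}
scene [ 0.07298714 -0.5701351   0.97532474] [[ 0.42269778  0.48746286 -0.76438446]] 550.8843815328572
top [0.46717587 0.05286707 0.96323085] [[ 0.15327557 -0.01083808 -0.98827823]] 443.5310976723539
wrist [0.04900273 0.5534792  0.38442992] [[ 0.24894163 -0.03993412 -0.9678455 ]] 390.8533336508161
```

View pics/scene0.png

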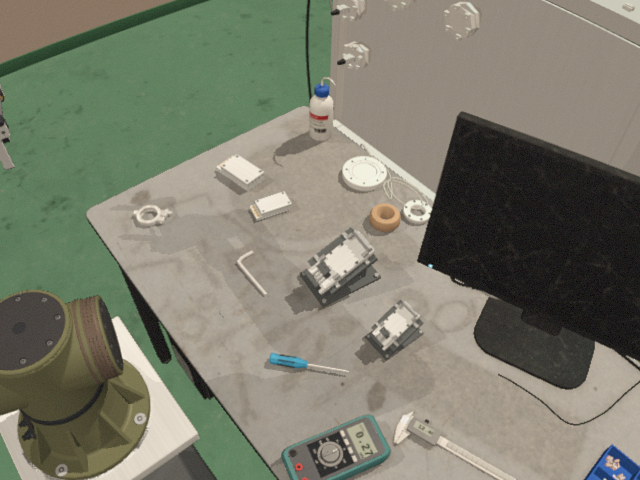

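View pics/top0.png

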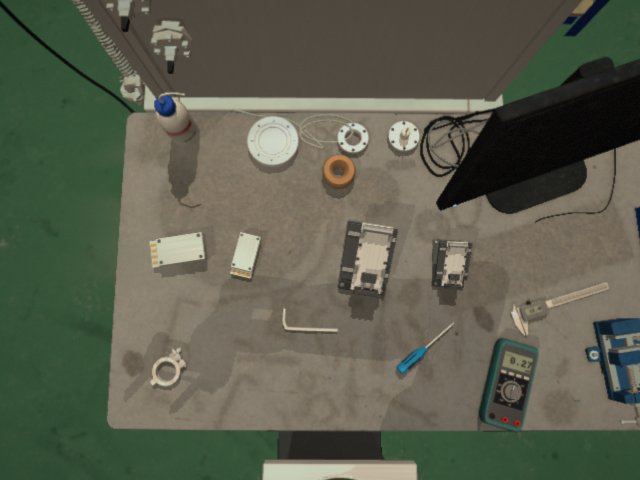

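Candidates in the top view: two module-like parts, at (177,250) (larger) and (245,255) (smaller), so the smaller is meant. The two nests are at (368,258) (larger) and (452,264) (smaller), so the larger is meant. I'll confirm both in one enlarged crop and measure with depth.

```bash
python3 - <<'E'
from h import *
t=load('top0');s=load('scene0')
im=t['pixels'][:,:,::-1]
a=cv2.resize(im[215:305,140:275],None,fx=4,fy=4,interpolation=cv2.INTER_CUBIC)[:, :400]
a=cv2.resize(im[225:285,145:270],(800,384)[:2],interpolation=cv2.INTER_CUBIC)
a=cv2.resize(im[215:300,140:270],(367,240),interpolation=cv2.INTER_CUBIC)
b=cv2.resize(im[215:300,330:480],(423,240),interpolation=cv2.INTER_CUBIC)
si=s['pixels'][:,:,::-1]
d=cv2.resize(si[180:230,240:300],(390,325),interpolation=cv2.INTER_CUBIC)
e=cv2.resize(si[225:308,295:385],(352,325),interpolation=cv2.INTER_CUBIC)
W=790; out=np.zeros((570,W,3),np.uint8); out[:240,:367]=a; out[:240,367:790]=b; out[245:570,:390]=d; out[245:570,400:752]=e
cv2.imwrite('pics/crop1.png',out)
C=cloud(t)
for n,(x0,x1,y0,y1) in dict(modS=(225,268,228,282),modL=(145,210,228,272),nest=(336,400,218,300)).items():
    P=C[y0:y1,x0:x1].reshape(-1,3); 
    m=P[:,2]>0.012; Q=P[m]; print(n,m.sum(),Q.min(0),Q.max(0),np.percentile(Q[:,2],[5,50,95]))
np.set_printoptions(precision=0,suppress=True,linewidth=250)
print(C[216:302:4,336:402:4,2]*1000)
E
```

```text
modS 808 [0.46717587 0.05286707 0.01207075] [0.63046361 0.23263648 0.96323085] [0.01709006 0.02047231 0.02367779]
modL 1445 [0.46717587 0.05286707 0.01201226] [0.62882714 0.41149254 0.96323085] [0.0136572  0.02690075 0.02992236]
nest 3243 [ 0.46717587 -0.11241852  0.01225437] [0.64197373 0.05286707 0.96323085] [0.04183892 0.06879209 0.10373725]
[[ -0.  -3.  -3.   1.  -3.   1.  -3.  -6.  -1.  -2.  -3.   1.  -6.  -4.  -0.  -2.  -2.]
 [  0.  -1.   4.  -2.  -1.   0.  -1.   1.   0.   1.  -4.  -2.  -2.  -2.  -3.  -3.  -2.]
 [ -1.  -2.  -2.  78.  86.  84.  85.  98.  98.  96.  93.  -1.  -2.   0.  -5.  -1.  -2.]
 [ -1.  -5.   0.  81.  83.  83.  83. 107. 105. 107. 106. 106. 104. 101.  98.  -2.   0.]
 [ -2.  -2.  -1.  78.  78.  80.  90.  93.  92.  99. 107. 105. 108. 108.  93.  85.  -1.]
 [ -3.   1.  -1.  74.  74.  75.  97.  88.  85.  89.  89.  92.  90.  92. 104.  79.  -2.]
 [ -1.   1.   5.  69.  69.  72.  85.  87.  83.  84.  85.  85.  86.  98.  77.  -1.  -2.]
 [ -2.  -4.   5.  67.  65.  66.  81.  80.  81.  81.  82.  85.  85.  84.  72.  -2.  -2.]
 [  1.  -0.  60.  62.  62.  63.  76.  78.  78.  7
[... 483 characters left out ...]
1.  40.  42.  40.  44.  67.  54.  58.  56.  56.  60.  57.  72.  47.   0.  -1.   1.]
 [ -1.  37.  36.  37.  48.  49.  51.  73.  73.  75.  72.  54.  65.  44.  -5.  -2.  -2.]
 [ -1.   8.   7.  17.  46.  48.  47.  69.  70.  69.  50.  54.  41.  -2.  -2.  -1.  -1.]
 [ -2.  10.   7.   8.  44.  44.  47.  45.  44.  58.  48.  47.  33.  -1.  -4.  -0.   1.]
 [ -1.   6.   8.   7.  40.  54.  50.  47.  44.  39.  44.  44.  -0.  -3.  -2.  -4.  -4.]
 [ -3.  -3.  -2.  -1.  -3.  60.  60.  59.  61.  60.  58.  36.  -3.  -4.  -3.   1.  -4.]
 [ -2.  -4.  -2.  -1.  -3.  -2.   0.  -4.  -3.  57.  55.  -5.  -2.  -1.  -2.   1.   2.]
 [ -2.  -2.  -2.  -1.  -1.   1.  -1.  -2.  -3.  -1.   1. 963.  -0.  -3.  -0.  -1.  -2.]]
```

View pics/crop1.png

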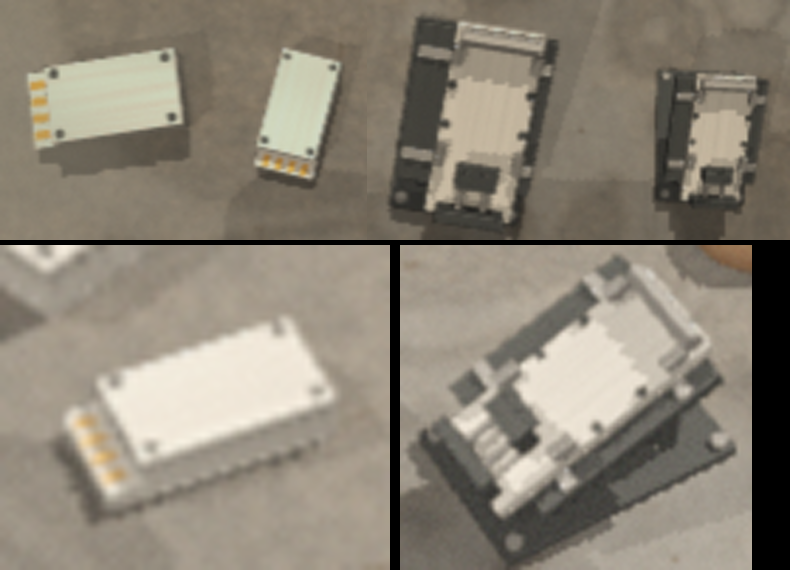

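The crop confirms it. The smaller part has its brass nose pads towards image-bottom (robot side). The larger nest has its dark shoe on the robot side and slopes up away from the robot. Next I'll measure both from the two fixed views.

```bash
python3 - <<'E'
from h import *
np.set_printoptions(precision=4,suppress=True)
for tag,box in (('top0',(225,268,228,282)),('scene0',(240,300,182,228))):
    c=load(tag);C=cloud(c);x0,x1,y0,y1=box;P=C[y0:y1,x0:x1].reshape(-1,3)
    P=P[(P[:,2]>0.005)&(P[:,2]<.05)]
    T=P[(P[:,2]>0.017)]
    print(tag,len(P),'z top',np.median(T[:,2]))
    for Q in (P,T):
        r=cv2.minAreaRect((Q[:,:2]*1000).astype(np.float32)); print(r)
    # colour mask of whole part bounded by depth
    # nest plane
for tag,box in (('top0',(336,402,216,302)),('scene0',(295,385,225,308))):
    c=load(tag);C=cloud(c);x0,x1,y0,y1=box
    im=c['pixels'][y0:y1,x0:x1].astype(int);P=C[y0:y1,x0:x1]
    m=(im.min(2)>150)&(P[...,2]>.03)&(P[...,2]<.15)
    Q=P[m]
    # RANSAC-lite: fit plane iteratively
    rng=np.random.default_rng(0);best=None
    for _ in range(500):
        a=Q[rng.choice(len(Q),3,0)];n=np.cross(a[1]-a[0],a[2]-a[0]);
        if np.linalg.norm(n)<1e-6: continue
        n/=np.linalg.norm(n);k=abs((Q-a[0])@n)<.002
        if best is None or k.sum()>best.sum(): best=k
    I=Q[best];o=I.mean(0);n=np.linalg.svd(I-o)[2][2];n*=np.sign(n[2])
    print(tag,len(Q),len(I),o,n,'tilt',np.degrees(np.arccos(n[2])),'upslope yaw',np.degrees(np.arctan2(-n[1],-n[0])))
E
```

```text
top0 949 z top 0.02053990910390807
((581.13916015625, 204.71240234375), (47.21887969970703, 91.80095672607422), 76.52045440673828)
((587.7332763671875, 202.79962158203125), (46.510658264160156, 77.88177490234375), 76.6496810913086)
scene0 806 z top 0.02209005095275768
((594.25244140625, 219.68385314941406), (141.6044158935547, 139.46542358398438), 60.97325134277344)
((594.5925903320312, 239.68576049804688), (130.61077880859375, 81.96997833251953), 78.5456771850586)
top0 769 643 [ 0.568  -0.0599  0.0688] [-0.4175  0.0581  0.9068] tilt 24.929129564957773 upslope yaw -7.922807643408255
scene0 1355 845 [ 0.5722 -0.0638  0.0721] [-0.408   0.0701  0.9103] tilt 24.455006122414552 upslope yaw -9.747851089607872
```

Emit:
{"op": "send_rows", "data": {"motion": [[[-0.5,-0.2,0],[0,0,0],1],[[-1,-0.45,0],[0,0,0],1],[[-1,-0.45,0],[0,0,0],1],[[-1,-0.45,0],[0,0,0],1],[[-1,-0.45,0],[0,0,0],1],[[-1,-0.45,0],[0,0,0],1],[[-1,-0.45,0],[0,0,0],1],[[-1,-0.45,0],[0,0,0],1],[[-1,-0.45,0],[0,0,0],1],[[-1,-0.45,0],[0,0,0],1],[[-1,-0.45,0],[0,0,0],1],[[-1,-0.45,0],[0,0,0],1]]}}

```text
time_s: 1.35
ee_pos: [0.4245, 0.3084, 0.2054]
eef_rot: [-3.141, 0.0, 2.92]
force: [-0.1, -0.5, -0.3]
grip_width: 0.0939
grip_force: 0.0
```

Emit:
{"op": "send_rows", "data": {"motion": [[[-1,-0.45,0],[0,0,0],1],[[-1,-0.45,0],[0,0,0],1],[[-1,-0.45,0],[0,0,0],1],[[-0.9,-0.45,0],[0,0,0],1],[[0,0,0],[0,0,0],1],[[0,0,0],[0,0,0],1]]}}

```text
time_s: 1.95
ee_pos: [0.5256, 0.2311, 0.2052]
eef_rot: [-3.141, -0.001, 2.919]
force: [0.2, 0.4, -0.5]
grip_width: 0.0937
grip_force: 0.0
```

```bash
python3 - <<'E'
from h import *
from station import *
o=get_obs();print(o['ee_pos'],o['eef_rot'],o['qpos'],o['time_s'])
c=grab('wrist','w1');print(rays(c,[[320,240]]))
print(proj(c,[[.581,.2047,.022]]))
E
```

```text
[0.52556925 0.23111809 0.20515009] [-3.14128018e+00 -5.91394991e-04  2.91941594e+00] [ 3.50477927e-01  3.54454307e-01  1.44963216e+00  5.94298811e-05
  1.33817255e+00 -9.98155501e-01] 1.95
(array([0.45425844, 0.24813391, 0.38464018]), array([[ 0.24849116, -0.0395102 , -0.96797865]]))
[[299.02752361 278.48210644]]
```

View pics/w1.png

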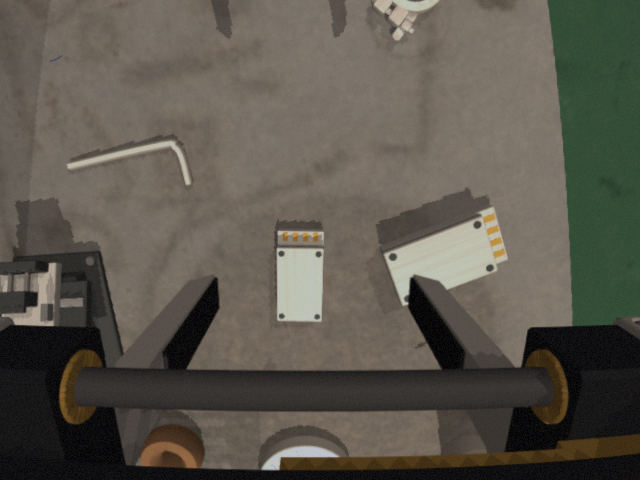

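The wrist view shows the module's top face at about (277–322, 248–321), with the brass pads at (300,236) towards the robot and the nest at left. Now to fit its rectangle in two views and triangulate the height.

```bash
python3 - <<'E'
from h import *
np.set_printoptions(precision=4,suppress=True)
def rect(tag,box,thr):
    c=load(tag);x0,x1,y0,y1=box;im=c['pixels'][y0:y1,x0:x1].astype(int)
    m=((im.min(2)>thr)).astype(np.uint8)
    m=cv2.morphologyEx(m,cv2.MORPH_CLOSE,np.ones((5,5)))
    m=cv2.morphologyEx(m,cv2.MORPH_OPEN,np.ones((5,5)))
    k=max(cv2.findContours(m,0,1)[0],key=cv2.contourArea).reshape(-1,2)+[x0,y0]
    Q=onplane(c,k,.022); r=cv2.minAreaRect((Q[:,:2]*1000).astype(np.float32))
    print(tag,thr,r, 'yaw',r[2]); return c,np.array(r[0])/1000
for t1,t2 in((165,165),(175,175)):
    c,a=rect('w1',(265,340,225,335),t1); e,b=rect('top0',(225,268,225,285),t2)
    # triangulate rect centre from both rays
    def ray(c,p): o=rays(c,[[0,0]])[0]; d=np.r_[p,.022]-o; return o,d/np.linalg.norm(d)
    o1,d1=ray(c,a);o2,d2=ray(e,b)
    s=np.linalg.lstsq(np.c_[d1,-d2],o2-o1,rcond=None)[0]; print('tri',o1+s[0]*d1,o2+s[1]*d2)
c=load('w1');C=cloud(c);P=C[255:315,282:318].reshape(-1,3);print('depth top',np.median(P,0))
print(c['pixels'][235:330:4,300].min(1))
hsv=cv2.cvtColor(c['pixels'],cv2.COLOR_RGB2HSV);m=(hsv[...,1]>110)&(hsv[...,0]<30);m[:,:270]=0;m[:,330:]=0;m[:225]=0;m[250:]=0
v,u=np.nonzero(m);print('pads',onplane(c,[[u.mean(),v.mean()]],.010))
E
```

```text
w1 165 ((588.1906127929688, 203.72840881347656), (43.10683059692383, 75.43705749511719), 75.81643676757812) yaw 75.81643676757812
top0 165 ((587.818115234375, 202.0087127685547), (43.17915725708008, 74.9721450805664), 76.18656158447266) yaw 76.18656158447266
tri [0.5892 0.2034 0.0192] [0.5882 0.2025 0.0189]
w1 175 ((588.2266845703125, 203.53782653808594), (42.753944396972656, 73.64274597167969), 75.81543731689453) yaw 75.81543731689453
top0 175 ((587.8548583984375, 201.986083984375), (42.325523376464844, 74.96794891357422), 76.69010925292969) yaw 76.69010925292969
tri [0.5892 0.2032 0.0195] [0.5882 0.2024 0.0192]
depth top [0.5872 0.2038 0.0222]
[122 119 112  88 177 180 181 181 180 182 181 182 183 184 184 182 184 181
 184 183 183 182  81  84]
pads [[0.5425 0.2143 0.01  ]]
```

Emit:
{"op": "send_rows", "data": {"motion": [[[-1,-0.2,0],[0,0,0],1],[[-1.0,-0.2,0.5],[0,0,0],1],[[-0.06,-0.05,1],[0,0,0.18],1],[[0,0,1],[0,0,0],1],[[0,0,1],[0,0,0],1],[[0,0,1],[0,0,0],1],[[0,0,1],[0,0,0],1],[[0,0,0],[0,0,0],1],[[0,0,0],[0,0,0],1]]}}

```text
time_s: 2.9
ee_pos: [0.5827, 0.2059, 0.0414]
eef_rot: [3.142, 0.0, 2.9]
force: [1.2, -0.3, 0.6]
grip_width: 0.0942
grip_force: 0.0
```

Emit:
{"op": "send_rows", "data": {"motion": [[[0,-0.05,0.5],[0,0,0],1],[[0,0,0.5],[0,0,0],1],[[0,0,0.25],[0,0,0],1],[[0,0,0],[0,0,0],1],[[0,0,0],[0,0,0],-1],[[0,0,0],[0,0,0],-1],[[0,0,0],[0,0,0],-1],[[0,0,0],[0,0,0],-1],[[0,0,0],[0,0,0],-1],[[0,0,0],[0,0,0],-1],[[0,0,0],[0,0,0],-1],[[0,0,0],[0,0,0],-1]], "squeeze": 30}}

```text
time_s: 4.1
ee_pos: [0.5826, 0.2039, 0.003]
eef_rot: [3.142, 0.0, 2.899]
force: [-0.1, -0.7, 1.1]
grip_width: 0.0457
grip_force: 30.0
```

Emit:
{"op": "send_rows", "data": {"motion": [[[0,0,-0.3],[0,0,0],-1],[[0,0,-0.9],[0,0,0],-1],[[0,0,-1],[0,0,0],-1],[[0,0,-1],[0,0,0],-1],[[0,0,-1],[0,0,0],-1],[[0,0,-1],[0,0,0],-1],[[0,0,-1],[0,0,0],-1],[[0.3,-0.8,-1],[0,0,0],-1],[[0.3,-0.9,-1],[0,0,0],-1],[[0.3,-0.9,0],[0,0,0],-1],[[0,-0.9,0],[0,0,-0.8],-1],[[0,0,0],[0,0,0],-1]]}}

```text
time_s: 5.3
ee_pos: [0.5304, 0.1062, 0.25]
eef_rot: [-3.141, 0.001, 2.996]
force: [-0.3, 0.4, -2.1]
grip_width: 0.046
grip_force: 30.0
```

```bash
python3 - <<'E'
from h import *
from station import *
for i in range(4): c=grab('wrist','w2')
o=get_obs();print(o['ee_pos'],o['eef_rot'],o['force'],o['grip_width'],o['time_s'])
E
```

```text
[0.53121375 0.10895766 0.24903923] [ 3.14149030e+00 -8.93795678e-05  2.99457751e+00] [ 1.02480131  0.58871264 -1.5244169 ] 0.04567556532346341 5.5
```

View pics/w2.png

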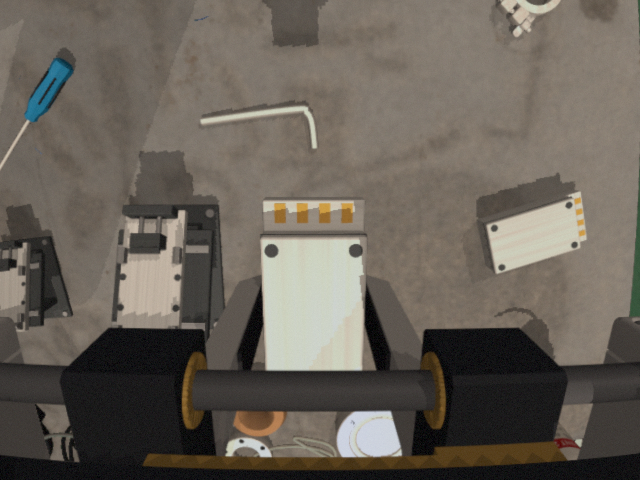

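The held module's nose pads are at (315,213) and it is square in the fingers. The nest is at (110–225, 205–330), with its upper end hidden by the gripper. I'll move ahead to bring the whole nest into view.

Emit:
{"op": "send_rows", "data": {"motion": [[[-0.8,-0.1,0],[0,0,0],-1],[[-0.8,-0.1,0],[0,0,0],-1],[[-0.8,-0.1,0],[0,0,0],-1],[[-0.7,-0.1,0],[0,0,0],-1],[[0,0,0],[0,0,0],-1],[[0,0,0],[0,0,0],-1],[[0,0,0],[0,0,0],-1]]}}

```text
time_s: 6.2
ee_pos: [0.6209, 0.0837, 0.2489]
eef_rot: [3.142, -0.0, 2.996]
force: [-0.0, -0.7, -2.5]
grip_width: 0.0456
grip_force: 30.0
```

```bash
python3 - <<'E'
from h import *
from station import *
c=grab('wrist','w3')
o=get_obs();print(o['ee_pos'],o['eef_rot'],o['grip_width'],o['time_s'])
p=proj(c,[[.57,-.06,.07]])[0];print(p)
x,y=p.astype(int); x0=max(0,x-90);y0=max(0,y-90)
cv2.imwrite('pics/crop3.png',cv2.resize(c['pixels'][y0:y0+150,x0:x0+200,::-1],(800,600),interpolation=cv2.INTER_CUBIC));print(x0,y0)
E
```

```text
[0.62090439 0.08359422 0.2491446 ] [3.14151713e+00 4.49992720e-05 2.99576014e+00] 0.045600407348658105 6.25
[151.90231005 188.90244938]
61 98
```

View pics/crop3.png

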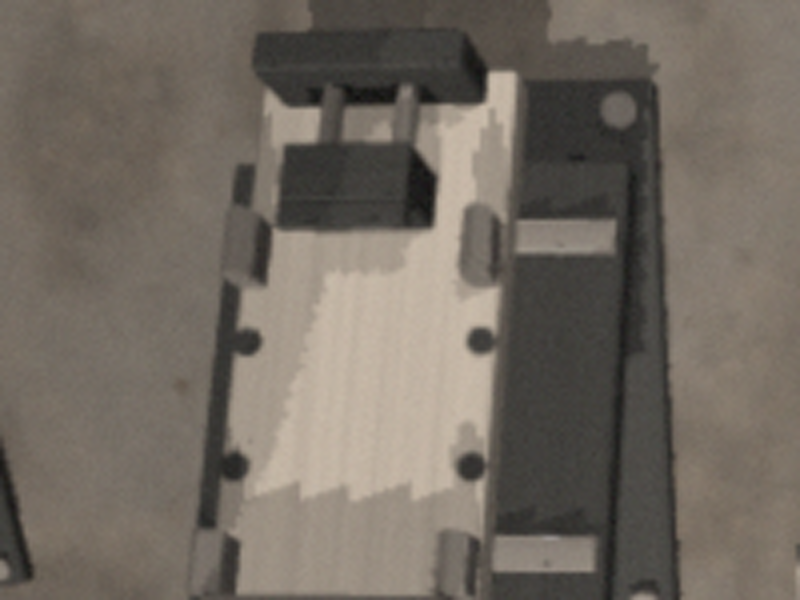

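The crop shows four dark floor screws, the shoe at (350,185), the guides at (245,245), (480,245), (210,565) and (460,565), and the right edge of the pocket block running from (521,75) to (490,590). I'll cast rays onto the floor plane to get a metric picture.

```bash
cat > cr.py <<'E'
from h import *
c=load('w3')
def frame(x,y,yawdeg,tilt=25.):
    Rm=R.from_euler('ZY',[yawdeg,-tilt],degrees=True).as_matrix() # x up slope
    return Rm,np.array([x,y,.075])
def tocr(uv,Rm,o,z=0.,cam=c):
    oo,d=rays(cam,uv); oo=(oo-o)@Rm; d=d@Rm; return oo+d*((z-oo[2])/d[:,2])[:,None]
E
python3 - <<'E'
from cr import *
np.set_printoptions(precision=4,suppress=True)
C=cloud(c)
# floor plane by depth inside dots
P=C[98+75:98+130,61+65:61+118].reshape(-1,3);q=P.mean(0)
A=np.c_[P[:,:2],np.ones(len(P))]
for i in range(3):
    s=np.linalg.lstsq(A,P[:,2],rcond=None)[0];k=abs(A@s-P[:,2])<.003;A=A[k];P=P[k]
print(s,'tilt',np.degrees(np.arctan(np.hypot(*s[:2]))),'yaw',np.degrees(np.arctan2(s[1],s[0])))
# dots subpixel
g=cv2.cvtColor(c['pixels'],cv2.COLOR_RGB2GRAY).astype(float)
D=[]
for u,v in((246,341),(481,340),(234,466),(470,466)):
    u=61+u/4;v=98+v/4;vv,uu=np.mgrid[int(v)-4:int(v)+6,int(u)-4:int(u)+6]
    w=np.clip(95-g[vv,uu],0,None)*((uu-u)**2+(vv-v)**2<16);D.append([(w*uu).sum()/w.sum(),(w*vv).sum()/w.sum()])
D=np.array(D);print('dots px',D)
mid=(D[0]+D[1]+D[2]+D[3])/4
yaw=-8.5
for it in range(3):
    # place origin: ray mid on plane s ; then point on line with z=.075
    oo,d=rays(c,D);  # plane: z = s0 x+s1 y+s2 -> use 25deg plane through frame
    Rm,_=frame(0,0,yaw)
    M=P.mean(0); # plane point from depth
    n=Rm[:,2]; X=oo+d*(((M-oo)@n)/(d@n))[:,None]
    l=(X[2]+X[3]-X[0]-X[1]); yaw2=np.degrees(np.arctan2(l[1],l[0])); 
    ml=X.mean(0); O=ml+Rm[:,0]*((.075-ml[2])/Rm[2,0])
    print(yaw2,'dots in frame',(X-O)@Rm,'O',O); yaw=yaw2
np.save('O.npy',np.r_[O,yaw])
Rm,_=frame(0,0,yaw)
ims=[]
for z in(0,.011):
    gx,gy=np.meshgrid(np.arange(-.09,.065,.0004),np.arange(.04,-.04,-.0004))
    X=O+np.stack([gx,gy,0*gx+z],-1).reshape(-1,3)@Rm.T
    uv=proj(c,X).astype(np.float32).reshape(*gx.shape,2)
    im=cv2.remap(c['pixels'],uv[...,0],uv[...,1],cv2.INTER_CUBIC)[:,:,::-1].copy()
    im=cv2.resize(im,None,fx=2,fy=1.4)
    ims.append(im)
im=np.vstack(ims);print(im.shape)
for mm in range(-90,65,10): cv2.line(im,(int((mm+90)/.4*2),0),(int((mm+90)/.4*2),8 if mm else 40),(0,0,255),1)
for b in(0,280):
  for mm in(-30,-20,-10,0,10,20,30): y=int(b+(40-mm)/.4*1.4); cv2.line(im,(0,y),(12 if mm else 40,y),(0,255,0),1)
cv2.imwrite('pics/ortho.png',im)
E
```

```text
[ 0.4295  0.0377 -0.1707] tilt 23.321703772276273 yaw 5.010730130400751
dots px [[121.9211 183.1579]
 [181.1318 182.7603]
 [118.6877 214.2209]
 [178.4779 214.3211]]
-8.997995465868353 dots in frame [[-0.0146 -0.0283 -0.    ]
 [-0.0145  0.0285 -0.    ]
 [ 0.0153 -0.0284  0.    ]
 [ 0.0156  0.0281 -0.    ]] O [ 0.5776 -0.0618  0.075 ]
-8.99778279189402 dots in frame [[-0.0144 -0.0284 -0.    ]
 [-0.0147  0.0284 -0.    ]
 [ 0.0156 -0.0282 -0.    ]
 [ 0.0154  0.0282 -0.    ]] O [ 0.5776 -0.0618  0.075 ]
-8.99778271141207 dots in frame [[-0.0144 -0.0284  0.    ]
 [-0.0147  0.0284  0.    ]
 [ 0.0156 -0.0282 -0.    ]
 [ 0.0154  0.0282 -0.    ]] O [ 0.5776 -0.0618  0.075 ]
(560, 776, 3)
```

View pics/ortho.png

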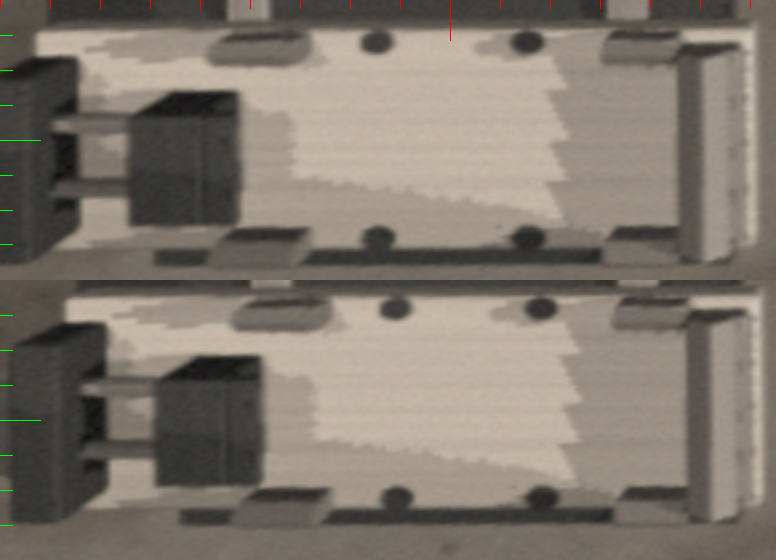

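The orthophoto gives the pocket frame: screws at ±15 mm along the slope and ±28.3 mm across, guide feet at about x −44…−28 and 32…46, and stop foot at about 46. Next I'll triangulate the screw height from w2 and w3, and check the camera bias on the held module.

```bash
python3 - <<'E'
from cr import *
np.set_printoptions(precision=4,suppress=True)
O=np.load('O.npy');Rm,_=frame(0,0,O[3]);O=O[:3]
X=O+np.array([[-.0145,-.0283,0],[-.0145,.0283,0],[.0155,-.0283,0],[.0155,.0283,0]])@Rm.T
def dots(c,guess,r=4):
    g=cv2.cvtColor(c['pixels'],cv2.COLOR_RGB2GRAY).astype(float);D=[]
    for u,v in guess:
        for _ in range(4):
            vv,uu=np.mgrid[int(v)-6:int(v)+8,int(u)-6:int(u)+8]
            w=np.clip(95-g[vv,uu],0,None)*((uu-u)**2+(vv-v)**2<r*r);u,v=(w*uu).sum()/w.sum(),(w*vv).sum()/w.sum()
        D.append([u,v])
    return np.array(D)
c2=load('w2');D3=dots(c,proj(c,X));D2=dots(c2,proj(c2,X));print(D2-proj(c2,X),D3-proj(c,X))
o1,d1=rays(c2,D2);o2,d2=rays(c,D3)
for a,b in zip(d1,d2):
    s=np.linalg.lstsq(np.c_[a,-b],o2-o1,rcond=None)[0];p=(o1+s[0]*a+o2+s[1]*b)/2;print('tri in cradle',(p-O)@Rm*1000, 'gap',np.linalg.norm(o1+s[0]*a-o2-s[1]*b)*1000)
# held module
for cam,ee,rot in((c,[.6209,.0836,.2491],[3.1415,0,2.9958]),(c2,[.5312,.1090,.2490],[3.1415,0,2.9946])):
    T=R.from_euler('xyz',rot).as_matrix()
    for mx,mz in((-32,22),(-46,10)):
        for my in(-23,23):
            tool=np.array([.0015-mx/1000,my/1000,.003-mz/1000]); print((mx,my),proj(cam,np.array(ee)+T@tool)[0])
g=cv2.cvtColor(c['pixels'],cv2.COLOR_RGB2GRAY);g2=cv2.cvtColor(c2['pixels'],cv2.COLOR_RGB2GRAY)
for G in(g,g2):
    e=np.abs(np.diff(G[258:275].astype(float).mean(0)));print('cols',[i for i in range(240,390) if e[i]>25 ],)
    e=np.abs(np.diff(G[:,280:345].astype(float).mean(1)));print('rows',[i for i in range(180,260) if e[i]>15])
E
```

```text
[[-1.5493  0.0582]
 [-0.0204 -0.2126]
 [-0.996   0.0884]
 [-0.0118 -0.2319]] [[-0.7579  0.0298]
 [-0.0031 -0.2481]
 [-0.5633 -0.0458]
 [-0.0811 -0.1321]]
tri in cradle [-14.4136 -29.3437   0.2513] gap 0.7794763066665785
tri in cradle [-14.6991  28.3159   0.1248] gap 0.012426742986487709
tri in cradle [ 15.5929 -28.7985   0.5554] gap 0.43181023818651637
tri in cradle [15.2752 28.1    -0.4115] gap 0.059329379065683786
(-32, -23) [257.0892 235.8442]
(-32, 23) [365.76  235.741]
(-46, -23) [259.728  198.7637]
(-46, 23) [363.2514 198.6526]
(-32, -23) [258.028  235.5506]
(-32, 23) [366.4404 235.3769]
(-46, -23) [260.5891 198.5546]
(-46, 23) [363.8821 198.38  ]
cols [260, 261, 361]
rows [199, 200, 201, 230, 233, 234, 236, 237, 238, 239]
cols [260, 261, 361, 362]
rows [196, 199, 200, 201, 230, 233, 234, 236, 237, 238, 239]
```

```bash
cat > plan.py <<'E'
from h import *
from station import get_obs
O0=np.load('O.npy');yaw=O0[3]
Rc=R.from_euler('ZY',[yaw,-25],degrees=True).as_matrix()
O=O0[:3]+Rc@np.array([.0004,0,0])
TM=np.array([.001,0,.003])  # module origin in tool
def tcp(nx,h,a,y=0.,O=O):   # nose x,h (mm), pitch a deg -> TCP pos, R
    Rm=Rc@R.from_euler('Y',-a,degrees=True).as_matrix()
    nose=O+Rc@(np.array([nx,y,h])/1000); org=nose+Rm@np.array([.046,0,0])
    Rt=Rm@np.diag([-1.,1,-1]); return org-Rt@TM, Rt
def rows(p0,R0,p1,R1,n):
    rv=R.from_matrix(R0.T@R1).as_rotvec();step=R.from_rotvec(rv/n).as_matrix();Rk=R0.copy();out=[]
    for k in range(n):
        out.append(np.r_[Rk.T@((p1-p0)/n)/.03, rv/n/.12]); Rk=Rk@step
    return np.array(out)
def cur():
    o=get_obs();return o['ee_pos'],R.from_euler('xyz',o['eef_rot']).as_matrix()
def rel(p,Rt): # module nose in pocket frame, pitch, yaw
    Rm=Rc.T@Rt@np.diag([-1.,1,-1]); org=Rc.T@(p+Rt@TM-O); nose=org+Rm@[-.046,0,0];tail=org+Rm@[.046,0,0]
    return nose*1000,tail*1000,np.degrees([np.arctan2(Rm[2,0],Rm[0,0]),np.arctan2(Rm[1,0],Rm[0,0])])
E
python3 - <<'E'
from plan import *
np.set_printoptions(precision=3,suppress=True,linewidth=150)
C=cloud(load('top0')).reshape(-1,3);C=C[(C[:,2]>.1)&(C[:,2]<.7)&(C[:,0]<.8)&(C[:,0]>.2)];print('tall near: max y',np.sort(C[:,1])[-5:] if len(C) else None)
N=C[C[:,1]<-.09]; print(N[np.argsort(-N[:,1])][:5])
p0,R0=cur();print(p0)
p1,R1=tcp(-30,70,12);print('W1',p1);r=rows(p0,R0,p1,R1,8);print(r)
p2,R2=tcp(-30,22,12);print('W2',p2);print(rows(p1,R1,p2,R2,4))
E
```

```text
tall near: max y [-0.039 -0.037 -0.037 -0.037 -0.037]
[[ 0.623 -0.09   0.106]
 [ 0.621 -0.09   0.105]
 [ 0.613 -0.09   0.103]
 [ 0.626 -0.091  0.101]
 [ 0.616 -0.092  0.108]]
[0.621 0.084 0.249]
W1 [ 0.557 -0.059  0.157]
[[ 0.177 -0.625  0.385  0.004 -0.673  0.011]
 [ 0.206 -0.625  0.37   0.004 -0.673  0.011]
 [ 0.235 -0.625  0.353  0.004 -0.673  0.011]
 [ 0.262 -0.625  0.333  0.004 -0.673  0.011]
 [ 0.287 -0.625  0.311  0.004 -0.673  0.011]
 [ 0.31  -0.626  0.287  0.004 -0.673  0.011]
 [ 0.331 -0.626  0.262  0.004 -0.673  0.011]
 [ 0.351 -0.626  0.234  0.004 -0.673  0.011]]
W2 [ 0.577 -0.062  0.113]
[[ 0.083 -0.     0.391  0.     0.     0.   ]
 [ 0.083 -0.     0.391  0.     0.     0.   ]
 [ 0.083 -0.     0.391  0.     0.     0.   ]
 [ 0.083 -0.     0.391  0.     0.     0.   ]]
```

```bash
python3 - <<'E'
from plan import *
np.set_printoptions(precision=3,suppress=True)
for t in('top0','scene0'):
    C=cloud(load(t)).reshape(-1,3);C=C[(C[:,2]>.13)&(C[:,2]<.7)&(C[:,0]<.8)&(C[:,0]>.3)&(C[:,1]>-.3)&(C[:,1]<.1)]
    print(t,len(C)); 
    for z in np.arange(.1,.6,.1):
        Q=C[(C[:,2]>z)&(C[:,2]<z+.1)]
        if len(Q): i=Q[:,1].argmax();print(z,len(Q),'maxy',Q[i],'minx',Q[Q[:,0].argmin()])
E
```

```text
top0 8012
0.1 718 maxy [ 0.681 -0.178  0.198] minx [ 0.659 -0.189  0.136]
0.2 1496 maxy [ 0.694 -0.174  0.295] minx [ 0.666 -0.186  0.204]
0.30000000000000004 2342 maxy [ 0.704 -0.17   0.399] minx [ 0.678 -0.182  0.302]
0.4 3456 maxy [ 0.708 -0.167  0.434] minx [ 0.69  -0.178  0.413]
scene0 11769
0.1 1728 maxy [ 0.669 -0.183  0.193] minx [ 0.658 -0.193  0.147]
0.2 3070 maxy [ 0.679 -0.18   0.278] minx [ 0.666 -0.189  0.2  ]
0.30000000000000004 3916 maxy [ 0.69  -0.175  0.397] minx [ 0.677 -0.181  0.308]
0.4 3055 maxy [ 0.706 -0.17   0.449] minx [ 0.689 -0.179  0.406]
```

Emit:
{"op": "send_rows", "data": {"motion": [[[0.18,-0.63,0],[0,0,0],-1],[[0.18,-0.63,0],[0,0,0],-1],[[0.2,-0.63,0],[0,0,0],-1],[[0,0,0],[0,0,0],-1]]}}

```text
time_s: 6.65
ee_pos: [0.5956, 0.0281, 0.2497]
eef_rot: [-3.141, 0.001, 2.994]
force: [-0.2, 0.2, -1.2]
grip_width: 0.0458
grip_force: 30.0
```

```bash
python3 - <<'E'
from plan import *
np.set_printoptions(precision=3,suppress=True,linewidth=150)
p0,R0=cur();print(p0,get_obs()['joint_vel'].max())
p1,R1=tcp(-30,70,12);print(rows(p0,R0,p1,R1,8))
E
```

```text
[0.596 0.028 0.25 ] 0.035136116364806645
[[ 0.106 -0.381  0.388  0.003 -0.672  0.009]
 [ 0.136 -0.381  0.378  0.003 -0.672  0.009]
 [ 0.166 -0.381  0.366  0.003 -0.672  0.009]
 [ 0.194 -0.381  0.352  0.003 -0.672  0.009]
 [ 0.222 -0.381  0.335  0.003 -0.672  0.009]
 [ 0.247 -0.381  0.316  0.003 -0.672  0.009]
 [ 0.272 -0.381  0.295  0.003 -0.672  0.009]
 [ 0.294 -0.382  0.273  0.003 -0.672  0.009]]
```

Emit:
{"op": "send_rows", "data": {"motion": [[[0.11,-0.38,0.39],[0,-0.67,0.01],-1],[[0.14,-0.38,0.38],[0,-0.67,0.01],-1],[[0.17,-0.38,0.37],[0,-0.67,0.01],-1],[[0.19,-0.38,0.35],[0,-0.67,0.01],-1],[[0.22,-0.38,0.34],[0,-0.67,0.01],-1],[[0.25,-0.38,0.32],[0,-0.67,0.01],-1],[[0.27,-0.38,0.3],[0,-0.67,0.01],-1],[[0.29,-0.38,0.27],[0,-0.67,0.01],-1],[[0,0,0],[0,0,0],-1],[[0,0,0],[0,0,0],-1]]}}

```text
time_s: 7.65
ee_pos: [0.5584, -0.0565, 0.1562]
eef_rot: [3.137, 0.642, 2.984]
force: [-0.0, 0.2, -1.6]
grip_width: 0.0461
grip_force: 30.0
```

```bash
python3 - <<'E'
from plan import *
np.set_printoptions(precision=3,suppress=True,linewidth=150)
c=grab('wrist','w4');grab('scene','s4')
p0,R0=cur();print(p0,*rel(p0,R0))
p1,R1=tcp(-30,22,12);print(rows(p0,R0,p1,R1,4))
p2,R2=tcp(-30,3,12);print(rows(p1,R1,p2,R2,4))
E
```

```text
[ 0.559 -0.056  0.157] [-28.476   2.423  69.531] [61.554  2.417 88.468] [11.878 -0.004]
[[ 0.094 -0.022  0.384  0.008 -0.004 -0.   ]
 [ 0.094 -0.021  0.384  0.008 -0.004 -0.   ]
 [ 0.094 -0.021  0.384  0.008 -0.004 -0.   ]
 [ 0.095 -0.02   0.384  0.008 -0.004 -0.   ]]
[[ 0.033 -0.     0.155  0.     0.     0.   ]
 [ 0.033 -0.     0.155  0.     0.     0.   ]
 [ 0.033 -0.     0.155  0.     0.     0.   ]
 [ 0.033 -0.     0.155  0.     0.     0.   ]]
```

View pics/w4.png

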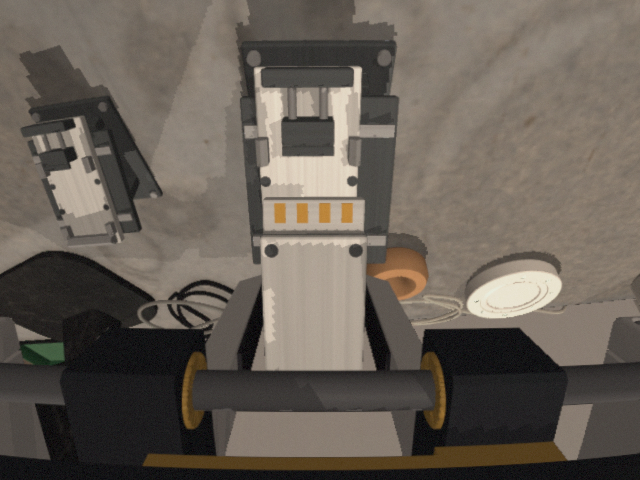

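Looking along the slope, the module's nose is at (314,213), aimed at the shoe at (307,137). The lower screws are at (265,181) and (352,181). I'll re-measure the pocket's mid line from this straight-on view.

```bash
python3 - <<'E'
from plan import *
np.set_printoptions(precision=2,suppress=True,linewidth=150)
c=load('w4')
g=cv2.GaussianBlur(cv2.cvtColor(c['pixels'],cv2.COLOR_RGB2GRAY),(3,3),0).astype(float)
def cr(uv,z=0):
    o,d=rays(c,uv);o=(o-O)@Rc;d=d@Rc;return (o+d*((z-o[2])/d[:,2])[:,None])*1000
D=[]
for u,v in((265,181),(352,181)):
    for _ in range(4):
        vv,uu=np.mgrid[int(v)-7:int(v)+8,int(u)-7:int(u)+8];w=np.clip(95-g[vv,uu],0,None)*((uu-u)**2+(vv-v)**2<30);u,v=(w*uu).sum()/w.sum(),(w*vv).sum()/w.sum()
    D.append([u,v])
print('dots',D,cr(D))
def edges(row,a,b,n=4):
    p=g[row-1:row+2].mean(0);d=np.diff(p);return [(i+.5,round(d[i])) for i in range(a,b) if abs(d[i])>12 and abs(d[i])==abs(d[max(0,i-2):i+3]).max()]
for row in(98,105,130,145,172,190): 
    e=edges(row,235,400);print(row,e); print('   y floor',cr([[x,row] for x,_ in e])[:,1],'y z19.5',cr([[x,row] for x,_ in e],.0195)[:,1],'y z11',cr([[x,row] for x,_ in e],.011)[:,1])
e=edges(213,235,400);print('nose edges',e)
p0,R0=cur()
for my in(-23,23):print(proj(c,p0+R0@(TM+np.array([.042,my/1000,-.010]))))
E
```

```text
dots [[np.float64(263.5030450669915), np.float64(181.60048721071863)], [np.float64(352.9805137289637), np.float64(180.71213463241807)]] [[-14.32 -29.02  -0.  ]
 [-14.81  28.79   0.  ]]
98 [(239.5, -19), (255.5, 39), (260.5, 15), (280.5, -25), (286.5, -16), (296.5, 27), (311.5, -13), (318.5, -18), (327.5, 23), (331.5, 15), (348.5, -14), (360.5, -46), (398.5, 20)]
   y floor [-40.6  -31.08 -28.1  -16.24 -12.68  -6.75   2.13   6.27  11.61  13.98  24.06  31.19  53.87] y z19.5 [-37.14 -28.38 -25.65 -14.74 -11.46  -6.02   2.15   5.97  10.87  13.05  22.32  28.88  49.73] y z11 [-38.65 -29.56 -26.72 -15.39 -11.99  -6.34   2.14   6.1   11.19  13.45  23.08  29.89  51.54]
105 [(239.5, -21), (255.5, 35), (265.5, 14), (282.5, -28), (286.5, -15), (296.5, 26), (318.5, -18), (327.5, 24), (331.5, 13), (345.5, -13), (360.5, -43), (398.5, 20)]
   y floor [-40.9  -31.31 -25.33 -15.18 -12.79  -6.82   6.29  11.66  14.05  22.41  31.38  54.21] y z19.5 [-37.42 -28.6  -23.1  -13.76 -11.57  -6.08   5.98  10.92  13.11  20.8   29.05  50.04] y z11 [-38.93 -29.78 -24.07 -14.38 -12.1   -6.4    6.12  11.24  13.52  21
[... 452 characters left out ...]
.72  24.42  32.52  54.4 ] y z19.5 [-37.37 -29.91 -22.47 -15.04  14.65  22.65  30.1   50.22] y z11 [-38.89 -31.14 -23.42 -15.7   15.12  23.42  31.15  52.04]
172 [(244.5, -19), (259.5, 58), (357.5, -49), (392.5, 18)]
   y floor [-40.87 -31.24  31.44  53.96] y z19.5 [-37.39 -28.54  29.11  49.82] y z11 [-38.91 -29.72  30.13  51.63]
190 [(246.5, -23), (260.5, 43), (356.5, -51), (391.5, 16)]
   y floor [-40.47 -31.3   31.36  54.34] y z19.5 [-37.02 -28.59  29.03  50.16] y z11 [-38.52 -29.77  30.05  51.98]
nose edges [(248.5, -24), (262.5, 42), (273.5, -12), (285.5, 13), (296.5, -15), (318.5, -14), (329.5, 12), (341.5, -14), (352.5, 15), (363.5, -34), (389.5, 20)]
[[260.76 210.48]]
[[363.51 210.36]]
```

Emit:
{"op": "send_rows", "data": {"motion": [[[0.09,-0.02,0.38],[0,0,0],-1],[[0.09,-0.02,0.38],[0,0,0],-1],[[0.09,-0.02,0.38],[0,0,0],-1],[[0.09,-0.03,0.38],[0,0,0],-1],[[0,0,0],[0,0,0],-1],[[0,0,0],[0,0,0],-1],[[0,0,0],[0,0,0],-1]]}}

```text
time_s: 8.45
ee_pos: [0.5762, -0.0625, 0.1127]
eef_rot: [3.138, 0.644, 2.984]
force: [-0.1, -0.7, -2.0]
grip_width: 0.0456
grip_force: 30.0
```

```bash
python3 - <<'E'
from plan import *
np.set_printoptions(precision=3,suppress=True,linewidth=150)
p0,R0=cur();print(p0,*rel(p0,R0))
p2,R2=tcp(-30,3,12,-.2);print(rows(p0,R0,p2,R2,4))
p3,R3=tcp(-38,2,12,-.2);print(rows(p2,R2,p3,R3,3))
E
```

```text
[ 0.576 -0.062  0.113] [-30.922  -0.835  22.107] [59.109 -0.88  41.037] [11.874 -0.028]
[[ 0.025  0.005  0.157  0.007 -0.005 -0.001]
 [ 0.025  0.005  0.157  0.007 -0.005 -0.001]
 [ 0.025  0.005  0.157  0.007 -0.005 -0.001]
 [ 0.026  0.005  0.156  0.007 -0.005 -0.001]]
[[ 0.089  0.    -0.008  0.     0.     0.   ]
 [ 0.089  0.    -0.008  0.     0.     0.   ]
 [ 0.089  0.    -0.008  0.     0.     0.   ]]
```

Emit:
{"op": "send_rows", "data": {"motion": [[[0.02,0.02,0.16],[0.03,-0.02,0],-1],[[0.02,0,0.16],[0,0,0],-1],[[0.03,0,0.16],[0,0,0],-1],[[0.03,0,0.15],[0,0,0],-1],[[0,0,0],[0,0,0],-1],[[0,0,0],[0,0,0],-1],[[0,0,0],[0,0,0],-1],[[0,0,0],[0,0,0],-1]]}}

```text
time_s: 9.25
ee_pos: [0.5851, -0.0632, 0.0957]
eef_rot: [3.141, 0.646, 2.984]
force: [-0.7, 0.3, -2.3]
grip_width: 0.0457
grip_force: 30.0
```

```bash
python3 - <<'E'
from plan import *
np.set_printoptions(precision=3,suppress=True,linewidth=150)
p0,R0=cur();print(p0,*rel(p0,R0))
p3,R3=tcp(-41,2,12,-.2);print(rows(p0,R0,p3,R3,3))
p4,R4=tcp(-49,2,12,-.2);print(rows(p3,R3,p4,R4,4))
E
```

```text
[ 0.585 -0.063  0.096] [-30.031  -0.212   2.803] [59.957 -0.254 21.942] [12.007 -0.027]
[[ 0.121  0.    -0.017 -0.001  0.    -0.001]
 [ 0.121  0.    -0.017 -0.001  0.    -0.001]
 [ 0.121  0.    -0.017 -0.001  0.    -0.001]]
[[ 0.065  0.    -0.014  0.     0.     0.   ]
 [ 0.065  0.    -0.014  0.     0.     0.   ]
 [ 0.065  0.    -0.014  0.     0.     0.   ]
 [ 0.065  0.    -0.014  0.     0.     0.   ]]
```

Emit:
{"op": "send_rows", "data": {"motion": [[[0.12,0,-0.02],[0,0,0],-1],[[0.12,0,-0.02],[0,0,0],-1],[[0.12,0,-0.02],[0,0,0],-1],[[0,0,0],[0,0,0],-1],[[0,0,0],[0,0,0],-1]]}}

```text
time_s: 9.75
ee_pos: [0.576, -0.0618, 0.091]
eef_rot: [3.142, 0.647, 2.984]
force: [3.7, -0.1, 0.1]
grip_width: 0.0455
grip_force: 30.0
```

Emit:
{"op": "send_rows", "data": {"motion": [[[0.07,0,-0.01],[0,0,0],-1],[[0.07,0,-0.01],[0,0,0],-1],[[0.07,0,-0.01],[0,0,0],-1],[[0.06,0,-0.02],[0,0,0],-1],[[0,0,0],[0,0,0],-1],[[0,0,0],[0,0,0],-1],[[0,0,0],[0,0,0],-1]]}}

```text
time_s: 10.45
ee_pos: [0.5695, -0.0608, 0.0881]
eef_rot: [-3.142, 0.649, 2.984]
force: [9.7, -2.0, 2.1]
grip_width: 0.0461
grip_force: 30.0
```

```bash
python3 - <<'E'
from plan import *
np.set_printoptions(precision=3,suppress=True,linewidth=150)
o=get_obs();p0,R0=cur();print(p0,*rel(p0,R0),'F cradle',Rc.T@o['force'])
c=grab('wrist','w5');c=load('w5')
cv2.imwrite('pics/crop5.png',cv2.resize(c['pixels'][90:290,215:415,::-1],(600,600),interpolation=cv2.INTER_CUBIC))
p3,R3=tcp(-49,.5,0,-.2);print(rows(p0,R0,p3,R3,8))
E
```

```text
[ 0.569 -0.061  0.088] [-47.554  -0.28    2.448] [42.364 -0.319 21.907] [12.211 -0.025] F cradle [ 9.892 -0.496 -2.293]
[[ 0.009  0.     0.048 -0.     0.222 -0.   ]
 [ 0.008  0.     0.049 -0.     0.222 -0.   ]
 [ 0.007  0.     0.049 -0.     0.222 -0.   ]
 [ 0.006  0.     0.049 -0.     0.222 -0.   ]
 [ 0.004  0.     0.049 -0.     0.222 -0.   ]
 [ 0.003  0.     0.049 -0.     0.222 -0.   ]
 [ 0.002  0.     0.049 -0.     0.222 -0.   ]
 [ 0.     0.     0.049 -0.     0.222 -0.   ]]
```

View pics/crop5.png

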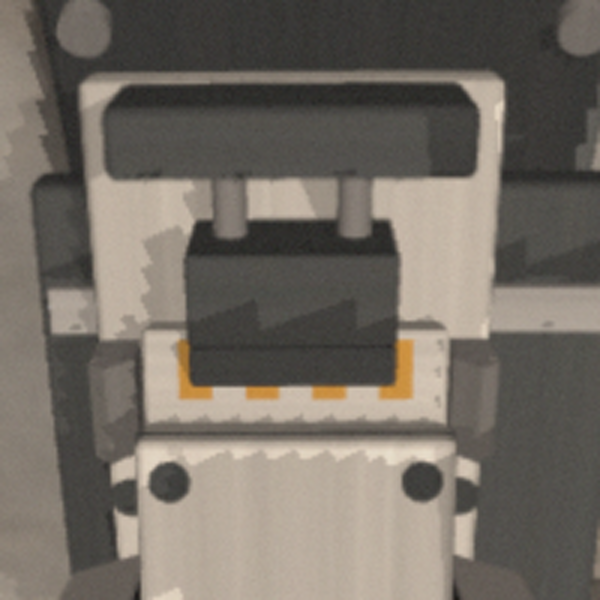

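The nose is under the lip, centred between the guides, and the shoe is pushed back. Now I'll rotate the tail down.

Emit:
{"op": "send_rows", "data": {"motion": [[[0.03,0,0.01],[0,0,0],-1],[[0.02,0,0.0],[0,0,0],-1],[[0,0,0.05],[0,0.22,0],-1],[[0,0,0.05],[0,0.22,0],-1],[[0,0,0.05],[0,0.22,0],-1],[[0,0,0.05],[0,0.22,0],-1],[[0,0,0.05],[0,0.22,0],-1],[[0,0,0],[0,0,0],-1],[[0,0,0],[0,0,0],-1]]}}

```text
time_s: 11.4
ee_pos: [0.573, -0.0614, 0.0812]
eef_rot: [3.142, 0.518, 2.984]
force: [5.3, -0.9, 9.8]
grip_width: 0.0456
grip_force: 30.0
```

```bash
python3 - <<'E'
from plan import *
np.set_printoptions(precision=3,suppress=True,linewidth=150)
o=get_obs();p0,R0=cur();print(p0,*rel(p0,R0),'F cradle',Rc.T@o['force'],o['moment'])
p3,R3=tcp(-48.5,.5,0,-.2);print(rows(p0,R0,p3,R3,4))
E
```

```text
[ 0.573 -0.061  0.081] [-48.532  -0.255   0.696] [43.158 -0.295  8.235] [ 4.7   -0.025] F cradle [ 8.985 -0.079  6.575] [-0.213 -1.402  0.057]
[[-0.001  0.001  0.034 -0.     0.171 -0.001]
 [-0.002  0.001  0.034 -0.     0.171 -0.001]
 [-0.002  0.001  0.034 -0.     0.171 -0.001]
 [-0.003  0.001  0.034 -0.     0.171 -0.001]]
```

Emit:
{"op": "send_rows", "data": {"motion": [[[0,0,0.03],[0,0.17,0],-1],[[0,0,0.03],[0,0.17,0],-1],[[0,0,0.03],[0,0.17,0],-1],[[0,0,0.03],[0,0.17,0],-1],[[0,0,0],[0,0,0],-1],[[0,0,0],[0,0,0],-1]]}}

```text
time_s: 12.0
ee_pos: [0.5745, -0.0616, 0.0777]
eef_rot: [3.142, 0.436, 2.984]
force: [7.5, -1.3, 5.6]
grip_width: 0.0459
grip_force: 30.0
```

```bash
python3 - <<'E'
from plan import *
np.set_printoptions(precision=3,suppress=True,linewidth=150)
o=get_obs();p0,R0=cur();print(p0,*rel(p0,R0),'F cradle',Rc.T@o['force'],o['moment'])
E
```

```text
[ 0.575 -0.062  0.078] [-48.988  -0.237   0.753] [43.012 -0.273  0.757] [ 0.002 -0.022] F cradle [ 9.215 -0.117  1.834] [-0.164 -1.446  0.081]
```

Emit:
{"op": "send_rows", "data": {"motion": [[[-0.04,0,0],[0,0,0],-1],[[-0.04,0,0],[0,0,0],-1],[[0,0,0.02],[0,0,0],-1],[[0,0,0],[0,0,0],-1],[[0,0,0],[0,0,0],0.3],[[0,0,0],[0,0,0],0.3],[[0,0,0],[0,0,0],0.3],[[0,0,0],[0,0,0],0.3]]}}

```text
time_s: 12.8
ee_pos: [0.5751, -0.0617, 0.0764]
eef_rot: [3.141, 0.431, 2.984]
force: [-0.7, 0.5, 0.1]
grip_width: 0.061
grip_force: 0.0
```

```bash
python3 - <<'E'
from plan import *
np.set_printoptions(precision=3,suppress=True,linewidth=150)
o=get_obs();p0,R0=cur();print(p0,*rel(p0,R0),'F cradle',Rc.T@o['force'],o['grip_width'])
E
```

```text
[ 0.575 -0.062  0.076] [-49.097  -0.213  -0.476] [42.902 -0.255 -0.956] [-0.299 -0.026] F cradle [-0.63   0.386  0.36 ] 0.06096613450790585
```

Released with no residual force. Retract along the tool axis and look.

Emit:
{"op": "send_rows", "data": {"motion": [[[0,0,-0.3],[0,0,0],0.3],[[0,0,-0.6],[0,0,0],0.3],[[0,0,-1],[0,0,0],0.3],[[0,0,-1],[0,0,0],0.3],[[0,0,-1],[0,0,0],0.3],[[0,0,0],[0,0,0],0.3],[[0,0,0],[0,0,0],0.3],[[0,0,0],[0,0,0],0.3]]}}

```text
time_s: 13.6
ee_pos: [0.5268, -0.054, 0.1821]
eef_rot: [3.141, 0.431, 2.984]
force: [1.2, 0.3, -0.3]
grip_width: 0.0614
grip_force: 0.0
```

```bash
python3 - <<'E'
from plan import *
np.set_printoptions(precision=3,suppress=True,linewidth=150)
c=grab('wrist','w6');p0,R0=cur();print(p0)
X=O+np.array([[0,0,.01]])@Rc.T;u,v=proj(c,X)[0];print(u,v)
# edge check: top face plane z=22
C=cloud(c)
L=(C-O)@Rc*1000
m=(abs(L[...,0])<90)&(abs(L[...,1])<30)
T=L[m&(L[...,2]>16)&(L[...,2]<28)&(L[...,0]>-30)&(L[...,0]<44)]
s=np.linalg.lstsq(np.c_[T[:,:2],np.ones(len(T))],T[:,2],rcond=None)[0];print('top plane',s,'x range',np.percentile(T[:,0],[1,99]))
cr=lambda uv,z:(lambda o,d:(o+d*((z-o[2])/d[:,2])[:,None])*1000)((rays(c,uv)[0]-O)@Rc,rays(c,uv)[1]@Rc)
x0,y0=int(u)-110,max(0,int(v)-150)
cv2.imwrite('pics/crop6.png',cv2.resize(c['pixels'][y0:y0+220,x0:x0+220,::-1],(600,600),interpolation=cv2.INTER_CUBIC));print(x0,y0)
# orthos at z=0 and z=.022 side by side
E
```

```text
[ 0.527 -0.054  0.182]
312.8858169181444 240.87637016856402
top plane [-0.006 -0.    22.102] x range [-29.428  43.06 ]
202 90
```

View pics/crop6.png

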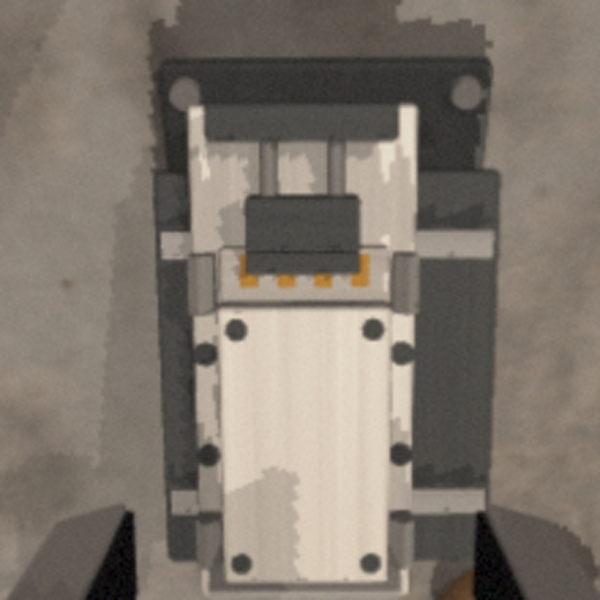

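The picture shows the module lying flat and square between the guides, nose under the shoe lip at (305,265), tail at the stop at (305,585). One numeric check along the slope before handing in.

```bash
python3 - <<'E'
from plan import *
c=load('w6')
o,d=rays(c,[[313,90+307*.3667],[313,90+582*.3667]]);o=(o-O)@Rc;d=d@Rc;print('step,tail x',((o+d*((.022-o[2])/d[:,2])[:,None])*1000)[:,:2])
o,d=rays(c,[[313,90+248*.3667]]);o=(o-O)@Rc;d=d@Rc;print(((o+d*((.0195-o[2])/d[:,2])[:,None])*1000), 'shoe lip seam')
o,d=rays(c,[[313,90+274*.3667]]);o=(o-O)@Rc;d=d@Rc;print(((o+d*((.0155-o[2])/d[:,2])[:,None])*1000), 'lip tip (home -40)')
E
```

```text
step,tail x [[-3.12749707e+01  1.51602783e-01]
 [ 4.62072767e+01  3.67551190e-02]]
[[-46.40404211   0.16981513  19.5       ]] shoe lip seam
[[-39.12001877   0.15299867  15.5       ]] lip tip (home -40)
```

Home: step at −31.3 (nominal −32), tail at 46.2, lip tip at −39.1 (nominal −40), all within measurement error.

```bash
python3 -c "
from station import *
print(hand_in())"
```

```text
the job is handed in; nothing more can be done
None
```

The module is in the larger nest: flat on the pocket floor, square between the guides, held against the stop by the shoe, and released. The arm kept clear of the bystanders, and the job was handed in at about 14 s; the judging result was not shown.

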